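# Put the utensil crock back together and stand the peeler in it

## Robot

A 6-joint arm with a two-finger parallel gripper is mounted at the origin on a cart in front of the work surface, level with it; the furniture and walls round the work are solid. World frame = base frame: x ahead of the robot, y to its left, z up, the work surface at z = 0. Lengths are in m, angles in degrees, forces in N, time in s.
With the tool pointing down it reaches from about 0.4 to 0.825 m from the base axis. Payload 7 kg.
Tool frame: the origin (TCP) lies midway between the tips of the shut fingers; the grasp point (between the pads) lies 19 mm behind it; z points along the fingers, y is the line along which they close (so a half turn about z gives the same grasp; the last joint's range is limited). The gripper opens to 88 mm and grips with 3 to 60 N. Pads are 19 mm wide; open, the fingers measure 130 mm over their backs; the gripper's body (78 mm by 193 mm) begins 47 mm behind the grasp point.
Start: joints at [-59.41, 20.546, 0.682, 0, -70.136, -16.507], TCP at [0.164, -0.655, 0.227] pointing down, gripper open.
Joint ranges: [-176.03, 176.03], [-82.01, 121.73], [-58.28, 71.71], [-173.87, 95.51], [-174.79, -0.11], [-173.66, 173.66]. Speed limits (degrees/s): [136.94, 136.94, 172.46, 180, 180, 180].

## Interface

Orientations are given as [roll, pitch, yaw] about the fixed x, y, z axes, in that order (R = Rz(yaw) Ry(pitch) Rx(roll)).
In Python, from plant import ctrl gives the robot as it stands. The module is installed in compiled form; this text tells all that it offers.
- The arm moves only by the tool send_rows, never from a script. Its argument "plan" is a list that holds one entry, the list of rows, each a list of 6 numbers: the shift along the tool's x, y, z in a scale on which 1.0 is 80 cm, then the turn, a rotation vector about the tool's x, y, z in shares of 90 degrees (1.0 is 90 degrees). A call has 1 to 8 rows; each row is the pose to reach, as a shift and turn from the pose commanded when the call began, along the tool's axes at that moment; what a row does not reach only later rows make up. A row lasts 1/12 s, in which the tool goes at most 41.7 mm and 7.16 degrees, less where a joint would pass 70% of its speed; a pose out of reach is approached as far as the arm can. A call with a gripper value outside its range is refused whole. "fingers" is the opening, from 0 (shut) to 1 (fully open), set as the call begins (left out, the last holds). The fingers move at their own pace and stop on an object; the grip force is fixed at half the most. Time passes only in rows, so rows that repeat a pose let the fingers close. It gives the time, the measured TCP pose, the force, the opening and the grip force at its end, in the units of the state.
- ctrl.get_obs(): the state, without advancing time (a new reading comes with each control period).
- ctrl.snapshot(name): name is "scene" or "top"; returns a dict with "img" (400x640x3 uint8, red, green, blue), "K" (3x3 intrinsics, pixels), "pose" (4x4, takes a point from camera to world coordinates). Camera axes: x right, y down, z forward; pixel columns grow to the right and rows downward; lengths in m; the calibration is good to about 2 mm. A picture is of the moment at which its call begins. There is no depth.
- ctrl.close_job(): hands the job in; it is judged then, once.
The state is a dict: "clock": time; "joint_pos": joint angles; "qvel": joint speeds; "tau": joint torques, N m; "tool_pos": TCP position; "orientation": TCP orientation; "force": force on the tool from outside, world axes, zero at the start; "moment": the same for the moment, N m; "opening": finger opening in m; "gripper_force": force on a finger pad.
Only numpy, scipy, OpenCV 4.12 (cv2) and the standard library are available. Lean on these libraries where they do the work, as an engineer would, in place of code of your own. Each camera call takes 0.05 s, during which the arm holds its last target. There are 200 camera calls.

## Task

The utensil crock has been washed: lower the steel liner gently, narrow end first, into the tapered terracotta holder until its collar rests all round on the holder's rim, and let go of it. Then take the peeler out of the wooden drying block and stand it in the liner, blade down, all the way to the bottom. Do not drop the liner in or tip the holder over, keep the peeler in the block until the liner is seated, and leave the other things where they are.

Things in the scene. Friction and masses are not known exactly. Their poses are not given: they have to be found in the camera images.
- holder: Loose, heavy round terracotta pot, about 0.6 kg, open at the top, 92 high, outer diameter 93 at the rim and 70 at the foot. Its bore is a taper: diameter about 68 at the mouth, 49 at its floor 8 above the underside. Origin: centre of the underside, z up along its axis. (Sizes in mm.)
- holder_mouth (a point): Centre of the holder's mouth, level with its rim, 92 above its underside, on its axis. (Sizes in mm.)
- liner: Loose tapered steel cup, about 0.2 kg, 130 high, open at the top, wall 3, upright. Outer diameter 44 at the base, 63 at 80 above it; a collar of diameter 78 runs round it from 80 to 85; above that a straight neck of diameter 63 up to the rim at 130 (grip it there; inside 57). Origin: centre of the underside, z up along its axis. (Sizes in mm.)
- liner_collar (a point): Point on the liner's axis level with the underside of the collar, 80 above its base. With the liner fully home the collar's underside rests on the holder's rim: the liner's base is then 12 above the worktop, its rim 142. The taper has 1 to 2 play all round, so it centres itself. (Sizes in mm.)
- liner_floor (a point): Centre of the liner's inner floor, 4 above its base; inner diameter there about 38. (Sizes in mm.)
- block: Fixed wooden drying block 100 x 75, top 61 above the worktop, with one slot 9 x 17 and 50 deep in the middle of its top. Origin: centre of the underside, z up, x along the long side. (Sizes in mm.)
- block_slot (a point): Centre of the slot's mouth in the block's top. (Sizes in mm.)
- peeler: Loose peeler, 170 long, 0.08 kg: green handle (105 long, up to 24 wide, 17 thick), thin blade end (70 long, 14 wide, 6 thick). It starts nearly upright, blade down, loose in the block's slot, its top about 181 above the worktop. x runs along it towards the blade (down at the start), y across its width, z through its thickness; origin midway along it on one flat face. (Sizes in mm.)
- peeler_tip (a point): The blade end of the peeler, 85 from its origin along +x. (Sizes in mm.)
- peeler_grip (a point): Middle of the handle's section 28 from the handle's top end, 142 from the blade end; a good place to grip, across the thickness (about 17 at most, along the peeler's z) or the width. (Sizes in mm.)
- garlic: Bystander: garlic bulb, 60 wide, 58 high, on the worktop. Origin under its centre. (Sizes in mm.)
- tin_tomato: Bystander: low round food tin, 75 across, 58 high. Origin under its centre. (Sizes in mm.)
- tin_fish: Bystander: flat oblong food tin, 63 x 105, 26 high. Origin under its centre. (Sizes in mm.)
- spare_mug: Bystander: pale speckled mug with a handle, 82 x 115, 76 high, at the back. Origin on its underside. (Sizes in mm.)

How it is judged:
By the outcome, as a careful person would: the job done as asked, in the order asked, and still so for the second after the job is handed in, with the robot touching nothing.
It also fails if it takes over 53 s, if anything falls off the work surface, if the arm or the gripper's body presses on something with over 40 N, if the wrist force passes 120 N, or if a joint passes its speed limit or range.

## Working session

There is one attempt and no reset: what is moved stays moved. The work goes in short steps, Python scripts to look and compute and a tool call to move; the robot and the scene stay as the last step left them, time stands still between calls to the robot, and variables do not carry over. Pictures are saved under pics/ and viewed, at most 12 in all, crops included, and the job is handed in when it is done.

Besides the shell and the picture viewer there is one more tool, called after "Call:" as name(argument=value, ...) on one line, values as JSON. send_rows: Moves the arm, as the interface text tells. Its arguments: {"type":"object","properties":{"plan":{"type":"array","items":{"type":"array","items":{"type":"array","items":{"type":"number"}}}},"fingers":{"type":"number"}},"required":["plan"]}

```bash
mkdir -p pics
python3 - <<'E'
from plant import ctrl
import cv2,numpy as np
for n in("scene","top"):
    s=ctrl.snapshot(n); cv2.imwrite(f"pics/{n}0.png",s["img"][:,:,::-1]); np.savez(f"{n}0.npz",**s)
    print(n,s["K"].tolist(),np.round(s["pose"],4).tolist())
print(ctrl.get_obs())
E
```

```text
scene [[508.59136726606596, 0.0, 321.511274140007], [0.0, 508.59136726606596, 191.1639115217721], [0.0, 0.0, 1.0]] [[-0.8606, -0.3488, 0.3711, 0.2473], [-0.509, 0.6138, -0.6035, 0.6975], [-0.0173, -0.7083, -0.7057, 0.8144], [0.0, 0.0, 0.0, 1.0]]
top [[398.37823329185915, 0.0, 318.0362394505713], [0.0, 398.37823329185915, 203.49436913080686], [0.0, 0.0, 1.0]] [[-0.0034, -0.9873, 0.1588, 0.4399], [-1.0, 0.0022, -0.0081, 0.1119], [0.0076, -0.1589, -0.9873, 0.9787], [0.0, 0.0, 0.0, 1.0]]
{'clock': 0.1, 'joint_pos': array([-5.94104711e+01,  2.05882951e+01,  6.39671149e-01, -2.00780810e-02,
       -7.01344230e+01, -1.65059272e+01]), 'qvel': array([ 0.04091284, -0.10366626,  0.11874611,  0.10092147,  0.08823529,
        0.01926318]), 'tau': array([-2.99150124e-04, -5.84162056e+01,  2.93752652e+01,  7.01555863e+00,
        1.01519926e-02, -9.09476194e-05]), 'tool_pos': array([ 0.16412779, -0.65429898,  0.22570304]), 'orientation': array([ 1.79915012e+02, -5.49953668e-03, -1.65923231e+02]), 'force': array([0.45383329, 0.33105372, 0.06709034]), 'moment': array([-0.03084952, -0.03809354,  0.02968532]), 'gripper_force': 0.0, 'opening': 0.08753779888427546}
```

View pics/scene0.png

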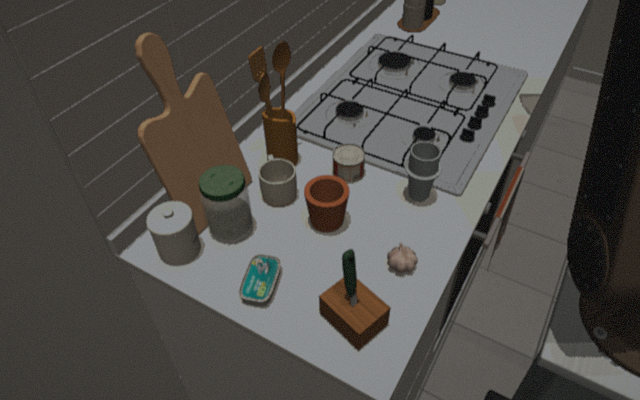

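View pics/top0.png

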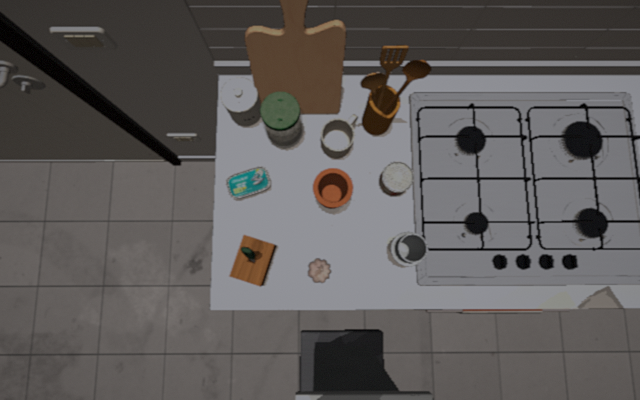

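The holder is at scene (327,203) and top (333,188). The liner is at scene (423,170) and top (408,249). The block with the peeler is at scene (355,310) and top (253,260), and the garlic is at top (319,270).

```bash
cat > h.py <<'E'
import cv2,numpy as np
def ray(s,u,v):
    K,P=s["K"],s["pose"]; d=P[:3,:3]@np.linalg.inv(K)@[u,v,1.0]; return P[:3,3],d
def onz(s,u,v,z):
    o,d=ray(s,u,v); return o+d*(z-o[2])/d[2]
def proj(s,p):
    P=s["pose"]; c=P[:3,:3].T@(np.asarray(p)-P[:3,3]); q=s["K"]@c; return q[:2]/q[2]
def tri(s1,p1,s2,p2):
    o,d=ray(s1,*p1); q,e=ray(s2,*p2)
    t=np.linalg.lstsq(np.c_[d,-e],q-o,rcond=None)[0]; a=o+d*t[0]; b=q+e*t[1]; return (a+b)/2,np.linalg.norm(a-b)
def circ(p):  # circle fit xy
    A=np.c_[2*p[:,:2],np.ones(len(p))]; x=np.linalg.lstsq(A,(p[:,:2]**2).sum(1),rcond=None)[0]
    return x[:2],np.sqrt(x[2]+x[0]**2+x[1]**2)
E
python3 - <<'E'
from h import *
T=dict(np.load("top0.npz"));S=dict(np.load("scene0.npz"))
def crop(im,x,y,w,h,k): return cv2.resize(im[y:y+h,x:x+w,::-1],None,fx=k,fy=k,interpolation=cv2.INTER_CUBIC)
a=np.hstack([crop(T["img"],378,219,60,60,5),crop(T["img"],223,230,60,60,5)])
b=np.hstack([crop(S["img"],390,135,60,60,5),crop(S["img"],315,245,60,60,5)])
cv2.imwrite("pics/crop0.png",cv2.convertScaleAbs(np.vstack([a,b])[:590] if 0 else cv2.resize(np.vstack([a,b]),(600,600)),alpha=1.5))
hsv=cv2.cvtColor(T["img"],cv2.COLOR_RGB2HSV)
print(hsv[188,333],hsv[205,333],hsv[260,262],hsv[240,400],hsv[230,395],hsv[255,252])
for n,s,roi,z in(("T",T,(300,160,70,60),.092),("S",S,(295,165,65,75),.092)):
    h=cv2.cvtColor(s["img"],cv2.COLOR_RGB2HSV); x,y,w,hh=roi
    m=cv2.inRange(h,(0,110,40),(14,255,255))[y:y+hh,x:x+w]
    c=max(cv2.findContours(m,0,1)[0],key=cv2.contourArea)[:,0]+[x,y]; print(n,c.min(0),c.max(0))
    # rim far half fits circle on plane z
    P=np.array([onz(s,u,v,z) for u,v in c.astype(float)]); print(circ(P))
    far=P[c[:,1]<(np.percentile(c[:,1],40))]; print("far half",circ(far),len(far))
o=[0.0,0,0];print("base px",proj(T,o))
for u,v in((408,249),(253,260),(319,270),(333,188)):print(onz(T,u,v,.05))
E
```

```text
[ 10 163 142] [ 10 167 142] [ 14 161 125] [120   2 106] [116  12 152] [60 85 15]
T [314 169] [352 207]
(array([0.61900446, 0.07175691]), np.float64(0.0437059705205465))
far half (array([0.62006661, 0.07169332]), np.float64(0.04320102572933148)) 44
S [305 174] [348 231]
(array([0.60447562, 0.096766  ]), np.float64(0.06023362275674384))
far half (array([0.61978863, 0.07148212]), np.float64(0.04382962380754812)) 68
base px [365.08808561 465.24293082]
[ 0.48180254 -0.10424587  0.05      ]
[0.45767907 0.25475758 0.05      ]
[0.43440894 0.10265959 0.05      ]
[0.62653502 0.06865125 0.05      ]
```

View pics/crop0.png

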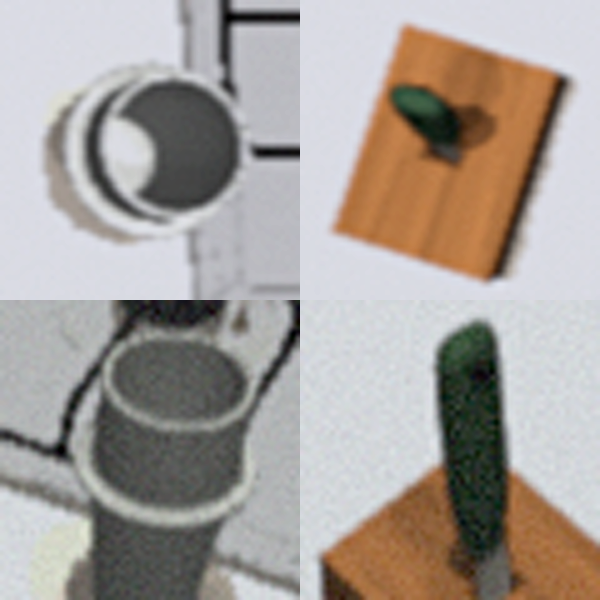

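The upscaled crop gives the liner rim centre at top (412.2,247.6) and scene (425.1,151.3). The handle's top end is at about top (243.6,249.6), and the block's top corners are clear.

Run:
```python
from h import *
T=dict(np.load("top0.npz"));S=dict(np.load("scene0.npz"))
print("liner rim",tri(T,(412.2,247.6),S,(425.1,151.3)), onz(T,412.2,247.6,.13),onz(S,425.1,151.3,.13))
# rim ellipse extents check radius
print("rim x ext",onz(T,398.2,247.6,.13)-onz(T,426.2,247.6,.13))
f=lambda x,y:(223+(x-300+.5)/5-.5,230+(y+.5)/5-.5)
C=[f(*c) for c in((405,25),(562,75),(490,280),(333,232))]
W=np.array([onz(T,*c,.061) for c in C]);print("block",W.round(4).tolist(),W.mean(0)); 
for i in range(4):
    d=W[(i+1)%4]-W[i];print(np.linalg.norm(d),np.degrees(np.arctan2(d[1],d[0])))
# peeler masks (green)
for n,s,roi in(("T",T,(235,238,30,35)),("S",S,(335,240,30,70))):
    x,y,w,h=roi; im=s["img"][y:y+h,x:x+w].astype(int)
    m=((im[...,1]>im[...,0]+6)&(im.max(2)<110)).astype(np.uint8)
    k,l,st,ce=cv2.connectedComponentsWithStats(m); i=1+st[1:,4].argmax(); q=np.argwhere(l==i)[:,::-1]+[x,y]
    vx=cv2.fitLine(q.astype(np.float32),2,0,.01,.01).ravel()
    t=(q-vx[2:])@vx[:2]; e1=vx[2:]+vx[:2]*t.min(); e2=vx[2:]+vx[:2]*t.max()
    wd=(q-vx[2:])@[-vx[1],vx[0]]
    print(n,st[i],"ends",e1,e2,"width",np.ptp(wd)); print(onz(s,*e1,.181),onz(s,*e2,.181))
cr=lambda im,x,y,w,h,k: cv2.resize(im[y:y+h,x:x+w,::-1],None,fx=k,fy=k,interpolation=cv2.INTER_CUBIC)
cv2.imwrite("pics/crop1.png",cv2.convertScaleAbs(np.hstack([cr(T["img"],235,240,36,36,11),cr(S["img"],335,243,36,36*2,11)[:396*2:2] if 0 else cr(S["img"],335,272,36,36,11)]),alpha=2.5,beta=15))
```

```text
liner rim (array([ 0.4813114 , -0.09501752,  0.12844137]), np.float64(0.0002378112950615477)) [ 0.48112269 -0.09467521  0.13      ] [ 0.48089147 -0.09317656  0.13      ]
rim x ext [0.00018135 0.05957773 0.        ]
block [[0.5154, 0.276, 0.061], [0.4923, 0.2035, 0.061], [0.4002, 0.2347, 0.061], [0.4218, 0.3061, 0.061]] [0.45742575 0.25503608 0.061     ]
0.07611414126251047 -107.70112728468855
0.09720323944050908 161.28108211132718
0.07458757990958223 73.19272094221314
0.09835165228123217 -17.81237899869851
T [ 7 10 12 11 69] ends [242.43276814 247.51021238] [253.07579561 256.91421825] width 5.9950408935546875
[0.47985357 0.2561684  0.181     ] [0.46123065 0.23459891 0.181     ]
S [  8   9  13  47 312] ends [347.45728205 249.18762913] [350.8387049 295.0119031] width 12.221220798790455
[0.47847081 0.24751081 0.181     ] [0.4334757  0.31993032 0.181     ]
```

View pics/crop1.png

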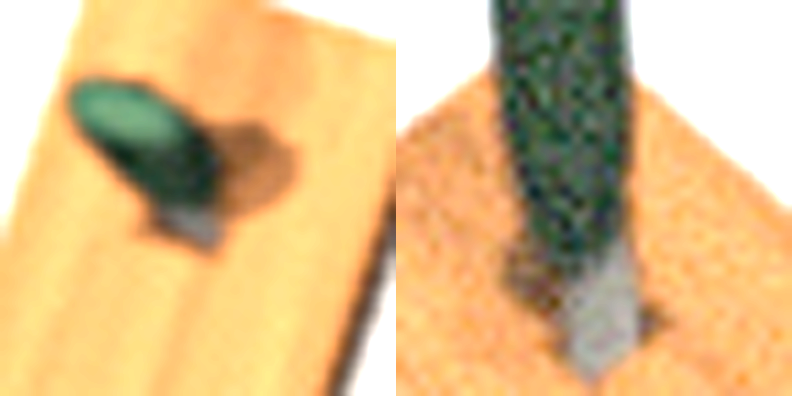

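The blade and slot width run along the block's short side, which is about 72° in world. The handle top is at about top (245.6,249.1) and scene (348,252). I'll move over the liner now.

Careful with the scale: shifts go in shares of 80 cm and turns go in shares of 90 degrees. That gives: 46.7 cm / 80 = 0.5838, -44.4 cm / 80 = -0.555.

Call:
send_rows(plan=[[[-0.555,0.5838,0,0,0,0],[-0.555,0.5838,0,0,0,0],[-0.555,0.5838,0,0,0,0],[-0.555,0.5838,0,0,0,0],[-0.555,0.5838,0,0,0,0],[-0.555,0.5838,0,0,0,0],[-0.555,0.5838,0,0,0,0],[-0.555,0.5838,0,0,0,0]]], fingers=1)

```text
clock: 0.77
tool_pos: [0.3285, -0.3626, 0.2264]
orientation: [180.0, 0.0, -165.9]
force: [1.4, -0.0, 0.4]
opening: 0.0878
gripper_force: 0.0
```

```bash
cat > go.py <<'E'
import sys,numpy as np
from plant import ctrl
from scipy.spatial.transform import Rotation as R
o=ctrl.get_obs(); Rt=R.from_euler("xyz",o["orientation"],degrees=True)
def to(p,yaw=None):
    d=Rt.inv().apply(np.array(p)-o["tool_pos"])*100
    r=(Rt.inv()*R.from_euler("xyz",[180,0,yaw],degrees=True)).as_rotvec(degrees=True) if yaw is not None else None
    print("shift",d.round(2),"turn",None if r is None else r.round(2))
if __name__=="__main__":
    print(o["clock"],o["tool_pos"].round(4),o["orientation"].round(2),o["force"].round(1),o["opening"],o["gripper_force"],o["joint_pos"].round(1))
    a=[float(x) for x in sys.argv[1:]]
    if a: to(a[:3],a[3] if len(a)>3 else None)
E
python3 go.py .4813 -.0945 .227 -166
python3 - <<'E'
from h import *
T=dict(np.load("top0.npz"));S=dict(np.load("scene0.npz"))
print(tri(T,(245.6,249.1),S,(348,252)))
for z in(.05,.16):print(onz(T,380,110,z))
E
```

```text
0.7667 [ 0.3285 -0.3626  0.2264] [ 179.99    0.   -165.93] [ 1.4 -0.   0.4] 0.08781034511188673 0.0 [-24.7   2.8 -22.1  -0.  -65.1 -51.2]
shift [-21.34  22.29  -0.05] turn [0.01 0.   0.07]
(array([0.47644556, 0.25014402, 0.17816957]), np.float64(0.0007917645400767323))
[ 0.82164703 -0.04869867  0.05      ]
[ 0.77643128 -0.02967134  0.16      ]
```

In the tool's units: 22.3 cm / 80 = 0.2788, -21.3 cm / 80 = -0.2663.

Call:
send_rows(plan=[[[-0.2663,0.2788,0,0,0,0],[-0.2663,0.2788,0,0,0,0],[-0.2663,0.2788,0,0,0,0],[-0.2663,0.2788,0,0,0,0],[-0.2663,0.2788,0,0,0,0],[-0.2663,0.2788,0,0,0,0],[-0.2663,0.2788,0,0,0,0],[-0.2663,0.2788,0.0438,0,0,0]]])

```text
clock: 1.43
tool_pos: [0.4866, -0.0928, 0.1969]
orientation: [-179.8, 0.6, -165.7]
force: [2.8, -0.1, 0.6]
opening: 0.088
gripper_force: 0.0
```

In the tool's units: 2 cm / 80 = 0.025.

Call:
send_rows(plan=[[[0,0,0.025,0,0,0],[0,0,0.025,0,0,0]]])

```text
clock: 1.6
tool_pos: [0.478, -0.0952, 0.1673]
orientation: [179.9, -0.4, -165.8]
force: [-2.3, -0.1, -1.1]
opening: 0.0877
gripper_force: 0.0
```

```bash
python3 go.py .4813 -.0945 .094 -166
python3 - <<'E'
from h import *
from plant import ctrl
a=[]
for n in("scene","top"):
    s=ctrl.snapshot(n); np.savez(f"{n}1.npz",**s); u,v=proj(s,(.4813,-.0945,.13)).astype(int)
    a.append(cv2.resize(s["img"][v-60:v+60,u-60:u+60,::-1],(400,400),interpolation=cv2.INTER_CUBIC))
cv2.imwrite("pics/over.png",np.hstack(a))
E
```

```text
1.6 [ 0.478  -0.0952  0.1673] [ 179.9    -0.42 -165.83] [-2.3 -0.1 -1.1] 0.08769110341686667 0.0 [ 11.8   5.9 -27.   -0.1 -57.6 -87.6]
shift [-0.39 -0.03  7.33] turn [ 0.1  -0.42  0.17]
```

View pics/over.png

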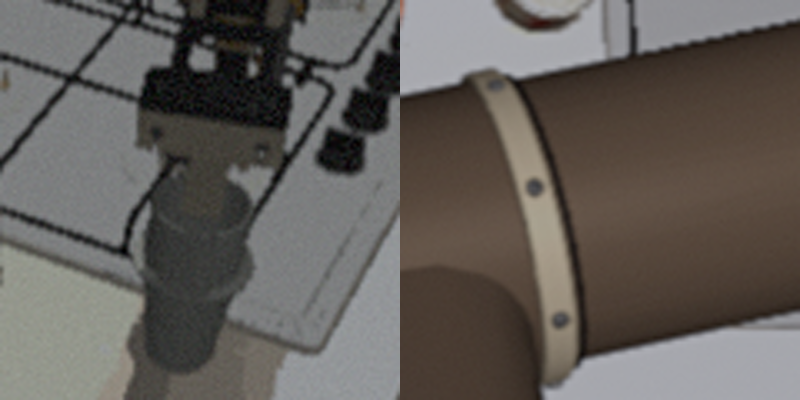

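The scene view shows the open gripper straight above the liner rim; the arm blocks the top view. I'll settle and descend.

In the tool's units: 2 cm / 80 = 0.025, 1 cm / 80 = 0.0125.

Call:
send_rows(plan=[[[-0.0013,0,0.0125,0,0,0],[-0.0013,0,0.025,0,0,0],[-0.0013,0,0.025,0,0,0],[-0.0013,0,0.025,0,0,0]]])

```text
clock: 2.03
tool_pos: [0.4811, -0.0967, 0.1515]
orientation: [180.0, -0.0, -166.0]
force: [0.7, 0.5, 0.6]
opening: 0.0876
gripper_force: 0.0
```

```bash
python3 go.py .4813 -.0945 .094 -166
```

```text
2.0333 [ 0.4811 -0.0967  0.1515] [ 1.8000e+02 -3.0000e-02 -1.6597e+02] [0.7 0.5 0.6] 0.08761396796600103 0.0 [ 11.6   6.9 -28.2   0.  -54.9 -87.6]
shift [-0.07  0.21  5.75] turn [ 0.   -0.03  0.03]
```

In the tool's units: 5.7 cm / 80 = 0.0713, 5.3 cm / 80 = 0.0663.

Call:
send_rows(plan=[[[0,0.0025,0.0125,0,0,0],[0,0.0025,0.0275,0,0,0],[0,0.0025,0.0425,0,0,0],[0,0.0025,0.0563,0,0,0],[0,0.0025,0.0663,0,0,0],[0,0.0025,0.0713,0,0,0],[0,0.0025,0.0713,0,0,0],[0,0.0025,0.0713,0,0,0]]])

```text
clock: 2.7
tool_pos: [0.4812, -0.0942, 0.0947]
orientation: [-180.0, -0.0, -165.9]
force: [0.9, -0.0, -0.8]
opening: 0.0874
gripper_force: 0.0
```

```bash
python3 go.py .4813 -.0945 .094 -166
```

```text
2.7 [ 0.4812 -0.0942  0.0947] [-179.99   -0.   -165.91] [ 0.9 -0.  -0.8] 0.08739435975593825 0.0 [ 12.   10.8 -32.3   0.  -46.9 -87.9]
shift [-0.   -0.03  0.07] turn [-0.01 -0.    0.09]
```

Call:
send_rows(plan=[[[0,0,0,0,0,0],[0,0,0,0,0,0],[0,0,0,0,0,0],[0,0,0,0,0,0],[0,0,0,0,0,0],[0,0,0,0,0,0],[0,0,0,0,0,0],[0,0,0,0,0,0]]], fingers=0.3)

```text
clock: 3.37
tool_pos: [0.4813, -0.0942, 0.0949]
orientation: [-180.0, 0.0, -165.9]
force: [-1.2, 0.1, 3.2]
opening: 0.0627
gripper_force: 30.0
```

In the tool's units: -13 cm / 80 = -0.1625, -12.3 cm / 80 = -0.1538.

Call:
send_rows(plan=[[[0,0,-0.0063,0,0,0],[0,0,-0.025,0,0,0],[0,0,-0.0525,0,0,0],[0,0,-0.0825,0,0,0],[0,0,-0.1125,0,0,0],[0,0,-0.1375,0,0,0],[0,0,-0.1538,0,0,0],[0,0,-0.1625,0,0,0]]])

```text
clock: 4.03
tool_pos: [0.4813, -0.0941, 0.2264]
orientation: [-180.0, 0.1, -165.9]
force: [-0.1, -0.4, -2.7]
opening: 0.0623
gripper_force: 30.0
```

```bash
python3 go.py .620 .0716 .225 -166
```

```text
4.0333 [ 0.4813 -0.0941  0.2264] [-1.8000e+02  1.1000e-01 -1.6591e+02] [-0.1 -0.4 -2.7] 0.062332656761332435 29.973072912544012 [ 12.    2.9 -22.    0.  -65.  -87.9]
shift [-17.48  12.7    0.17] turn [-0.    0.11  0.09]
```

In the tool's units: -14.8 cm / 80 = -0.185, -13.1 cm / 80 = -0.1638.

Call:
send_rows(plan=[[[-0.0113,0.0075,0,0,0,0],[-0.0325,0.0238,0,0,0,0],[-0.0588,0.0425,0,0,0,0],[-0.085,0.0613,0,0,0,0],[-0.1113,0.0813,0,0,0,0],[-0.1375,0.1,0,0,0,0],[-0.1638,0.1188,0,0,0,0],[-0.185,0.1338,0,0,0,0]]])

```text
clock: 4.7
tool_pos: [0.5991, 0.0474, 0.2227]
orientation: [180.0, -0.1, -165.9]
force: [0.1, -0.6, -1.5]
opening: 0.0626
gripper_force: 30.0
```

In the tool's units: -2.7 cm / 80 = -0.0338, -2.6 cm / 80 = -0.0325.

Call:
send_rows(plan=[[[-0.0175,0.0125,0,0,0,0],[-0.0275,0.02,0,0,0,0],[-0.0325,0.0238,0,0,0,0],[-0.0338,0.025,0,0,0,0],[-0.0338,0.025,0,0,0,0],[-0.0338,0.025,0,0,0,0]]])

```text
clock: 5.2
tool_pos: [0.6193, 0.071, 0.2245]
orientation: [180.0, -0.0, -165.9]
force: [0.9, -0.3, -1.7]
opening: 0.0626
gripper_force: 30.0
```

```bash
python3 go.py .620 .0716 .15 -166;  python3 - <<'E'
from h import *
from plant import ctrl
s=ctrl.snapshot("scene"); np.savez("scene2.npz",**s); 
cv2.imwrite("pics/over2.png",cv2.resize(s["img"][80:260,240:440,::-1],None,fx=3,fy=3,interpolation=cv2.INTER_CUBIC))
E
```

```text
5.2 [0.6193 0.071  0.2245] [ 1.8000e+02 -2.0000e-02 -1.6594e+02] [ 0.9 -0.3 -1.7] 0.06262064568620292 29.97302901232615 [  24.5   15.8   -6.4   -0.   -67.8 -100.4]
shift [-0.08  0.04  7.45] turn [ 0.   -0.02  0.06]
```

View pics/over2.png

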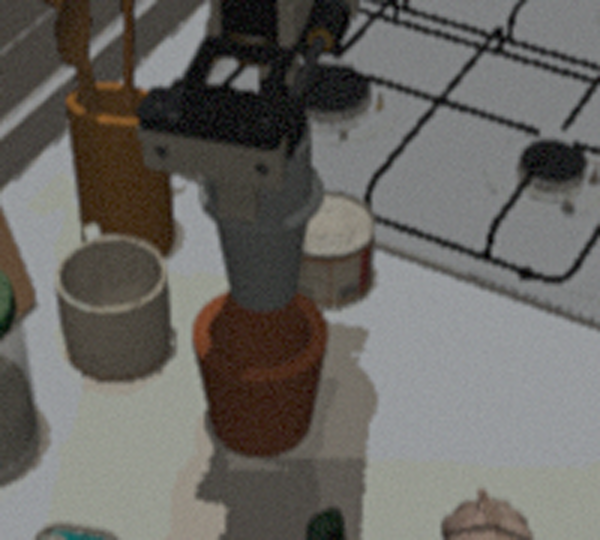

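The liner hangs centred over the holder: its base is at crop (262,295) and the mouth at crop (261,340). I'll lower it in stages and watch the force.

In the tool's units: 8.7 cm / 80 = 0.1088, 8.2 cm / 80 = 0.1025.

Call:
send_rows(plan=[[[-0.0013,0,0.0125,0,0,0],[-0.0013,0,0.03,0,0,0],[-0.0013,0,0.0475,0,0,0],[-0.0013,0,0.065,0,0,0],[-0.0013,0,0.08,0,0,0],[-0.0013,0,0.0925,0,0,0],[-0.0013,0,0.1025,0,0,0],[-0.0013,0,0.1088,0,0,0]]])

```text
clock: 5.92
tool_pos: [0.6205, 0.0716, 0.1364]
orientation: [-180.0, -0.1, -165.9]
force: [-0.7, -0.8, -2.0]
opening: 0.0625
gripper_force: 30.0
```

In the tool's units: 0.9 cm / 80 = 0.0113, 0.7 cm / 80 = 0.0088.

Call:
send_rows(plan=[[[0,0,0.0038,0,0,0],[0,0,0.0063,0,0,0],[0,0,0.0088,0,0,0],[0,0,0.0113,0,0,0],[0,0,0.0113,0,0,0]]])

```text
clock: 6.33
tool_pos: [0.6208, 0.0719, 0.1285]
orientation: [180.0, 0.0, -165.9]
force: [-0.9, -0.1, -2.1]
opening: 0.0628
gripper_force: 30.0
```

```bash
python3 go.py .620 .0716 .107 -166;  python3 - <<'E'
from h import *
from plant import ctrl
s=ctrl.snapshot("scene"); np.savez("scene3.npz",**s); 
cv2.imwrite("pics/in3.png",cv2.resize(s["img"][150:250,270:380,::-1],None,fx=5,fy=5,interpolation=cv2.INTER_CUBIC))
E
```

```text
6.3333 [0.6208 0.0719 0.1285] [ 1.8000e+02  1.0000e-02 -1.6592e+02] [-0.9 -0.1 -2.1] 0.06279899226735525 29.973117490299046 [  24.5   20.3  -13.3   -0.   -56.4 -100.4]
shift [ 0.09 -0.    2.15] turn [0.   0.01 0.08]
```

View pics/in3.png

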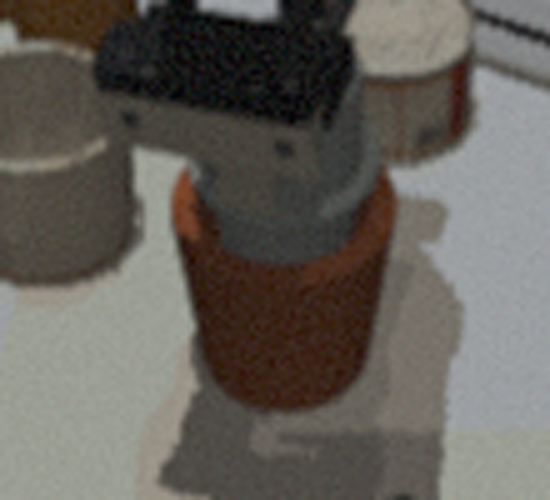

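The liner is inside the bore, with its collar about 2 cm above the rim and well centred (crop x 285). I'll ease it down.

In the tool's units: 1.5 cm / 80 = 0.0188, 1.4 cm / 80 = 0.0175.

Call:
send_rows(plan=[[[0.0006,0,0.0031,0,0,0],[0.0006,0,0.0063,0,0,0],[0.0006,0,0.0094,0,0,0],[0.0006,0,0.0125,0,0,0],[0.0006,0,0.015,0,0,0],[0.0006,0,0.0175,0,0,0],[0.0006,0,0.0188,0,0,0],[0.0006,0,0.0188,0,0,0]]])

```text
clock: 7.05
tool_pos: [0.6203, 0.0717, 0.1132]
orientation: [180.0, -0.0, -165.9]
force: [0.2, 1.6, -2.7]
opening: 0.0627
gripper_force: 30.0
```

In the tool's units: 0.4 cm / 80 = 0.005, 0.3 cm / 80 = 0.0038.

Call:
send_rows(plan=[[[0,0,0.0013,0,0,0],[0,0,0.0025,0,0,0],[0,0,0.0038,0,0,0],[0,0,0.005,0,0,0],[0,0,0.005,0,0,0]]])

```text
clock: 7.47
tool_pos: [0.6205, 0.0719, 0.1095]
orientation: [180.0, 0.0, -165.9]
force: [-0.7, 0.6, -0.8]
opening: 0.0622
gripper_force: 30.0
```

In the tool's units: 0.15 cm / 80 = 0.0019, 0.1 cm / 80 = 0.0013.

Call:
send_rows(plan=[[[0,0,0.0006,0,0,0],[0,0,0.0013,0,0,0],[0,0,0.0019,0,0,0],[0,0,0.0019,0,0,0]]])

```text
clock: 7.8
tool_pos: [0.6206, 0.072, 0.1084]
orientation: [180.0, 0.0, -165.9]
force: [-0.3, 2.6, 0.9]
opening: 0.0626
gripper_force: 30.0
```

In the tool's units: 0.1 cm / 80 = 0.0013, 0.05 cm / 80 = 0.0006.

Call:
send_rows(plan=[[[0,0,0.0006,0,0,0],[0,0,0.0013,0,0,0],[0,0,0.0013,0,0,0]]])

```text
clock: 8.05
tool_pos: [0.6208, 0.072, 0.1083]
orientation: [180.0, 0.1, -165.9]
force: [-3.4, 3.1, 7.7]
opening: 0.062
gripper_force: 30.0
```

In the tool's units: -4 cm / 80 = -0.05, -2 cm / 80 = -0.025.

Call:
send_rows(plan=[[[0,0,0,0,0,0],[0,0,0,0,0,0],[0,0,0,0,0,0],[0,0,0,0,0,0],[0,0,0,0,0,0],[0,0,-0.0063,0,0,0],[0,0,-0.025,0,0,0],[0,0,-0.05,0,0,0]]], fingers=1)

```text
clock: 8.72
tool_pos: [0.6193, 0.0713, 0.1461]
orientation: [-180.0, -0.2, -165.9]
force: [0.1, 0.0, -0.3]
opening: 0.0874
gripper_force: 0.0
```

In the tool's units: -11 cm / 80 = -0.1375, -9 cm / 80 = -0.1125.

Call:
send_rows(plan=[[[0,0,-0.0375,0,0,0],[0,0,-0.075,0,0,0],[0,0,-0.1125,0,0,0],[0,0,-0.1375,0,0,0]]])

```text
clock: 9.05
tool_pos: [0.6211, 0.0716, 0.2608]
orientation: [-180.0, 0.2, -165.9]
force: [1.2, 0.1, -0.1]
opening: 0.0878
gripper_force: 0.0
```

```bash
python3 go.py .4755 .2505 .26 -108;  python3 - <<'E'
from h import *
from plant import ctrl
s=ctrl.snapshot("scene"); np.savez("scene4.npz",**s); 
cv2.imwrite("pics/in4.png",cv2.resize(s["img"][120:240,270:390,::-1],None,fx=4.9,fy=4.9,interpolation=cv2.INTER_CUBIC))
for z in(.092,.097,.142): print(z,proj(s,(.62,.0718,z)), (proj(s,(.62,.0718,z))-[270,120])*4.9)
E
```

```text
9.05 [0.6211 0.0716 0.2608] [-179.98    0.19 -165.9 ] [ 1.2  0.1 -0.1] 0.08775774906478886 0.0 [ 2.450e+01  1.470e+01 -3.200e+00  1.000e-01 -7.200e+01 -1.004e+02]
shift [ 9.76 20.89  0.05] turn [ -0.11   0.17 -57.9 ]
0.092 [326.56833106 189.97280913] [277.18482222 342.86676475]
0.097 [326.54285768 188.20679008] [277.06000263 334.21327139]
0.142 [326.30542957 171.7463721 ] [275.89660491 253.5572233 ]
```

View pics/in4.png

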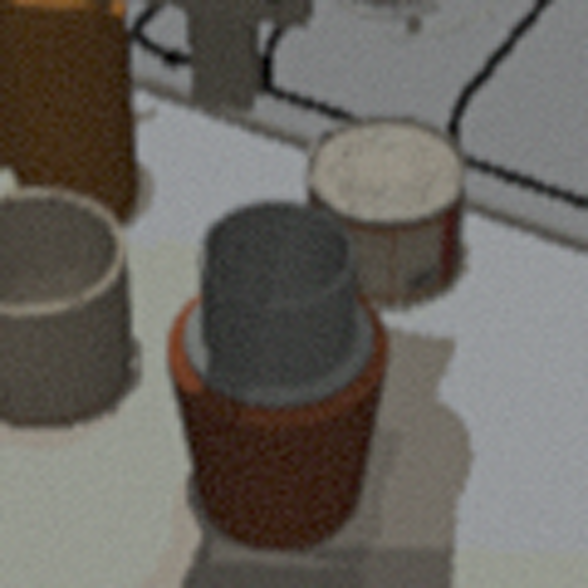

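The liner is seated: its collar lies flush inside the terracotta rim all round, and the rim centre is at crop (280,255) against a predicted (276,254). Next is the peeler.

In the tool's units: 20.3 cm / 80 = 0.2538, 9.8 cm / 80 = 0.1225, -53 degrees / 90 = -0.5889.

Call:
send_rows(plan=[[[0.0063,0.0125,0,0,0,-0.0556],[0.0188,0.04,0,0,0,-0.1333],[0.0375,0.08,0,0,0,-0.2111],[0.0575,0.1225,0,0,0,-0.2889],[0.0775,0.165,0,0,0,-0.3667],[0.0963,0.205,0,0,0,-0.4444],[0.1113,0.2375,0,0,0,-0.5222],[0.1188,0.2538,0,0,0,-0.5889]]], fingers=0.7)

```text
clock: 9.77
tool_pos: [0.4769, 0.2474, 0.2575]
orientation: [180.0, 0.0, -112.5]
force: [-0.0, -0.4, 0.4]
opening: 0.0616
gripper_force: 0.0
```

In the tool's units: -5 degrees / 90 = -0.0556.

Call:
send_rows(plan=[[[0,0,0,0,0,-0.0333],[0,0,0,0,0,-0.0556],[0,0,0,0,0,-0.0556],[0,0,0,0,0,-0.0556]]])

```text
clock: 10.1
tool_pos: [0.4787, 0.2455, 0.2572]
orientation: [-180.0, 0.0, -108.0]
force: [0.6, -0.7, 0.3]
opening: 0.0611
gripper_force: 0.0
```

```bash
python3 go.py .4755 .2505 .142 -108
```

```text
10.1 [0.4787 0.2455 0.2572] [-180.      0.   -107.98] [ 0.6 -0.7  0.3] 0.06111741912028048 0.0 [ 48.    6.5 -13.9   0.  -69.6 -66. ]
shift [-0.38  0.46 11.52] turn [-0.    0.    0.02]
```

In the tool's units: 11.5 cm / 80 = 0.1438, 11 cm / 80 = 0.1375.

Call:
send_rows(plan=[[[-0.005,0.0056,0.0063,0,0,0],[-0.005,0.0056,0.025,0,0,0],[-0.005,0.0056,0.05,0,0,0],[-0.005,0.0056,0.075,0,0,0],[-0.005,0.0056,0.1,0,0,0],[-0.005,0.0056,0.1225,0,0,0],[-0.005,0.0056,0.1375,0,0,0],[-0.005,0.0056,0.1438,0,0,0]]])

```text
clock: 10.77
tool_pos: [0.4748, 0.2498, 0.1396]
orientation: [179.9, -0.2, -108.0]
force: [0.1, -0.6, 0.1]
opening: 0.0615
gripper_force: 0.0
```

Call:
send_rows(plan=[[[0,0,0,0,0,0],[0,0,0,0,0,0]]])

```text
clock: 10.93
tool_pos: [0.476, 0.2508, 0.1423]
orientation: [-180.0, -0.0, -107.9]
force: [-0.0, 0.8, -0.2]
opening: 0.0619
gripper_force: 0.0
```

```bash
python3 go.py .4755 .2505 .142 -108
python3 - <<'E'
from h import *
from plant import ctrl
a=[]
for n in("scene","top"):
    s=ctrl.snapshot(n); np.savez(f"{n}5.npz",**s); u,v=proj(s,(.4755,.2505,.16)).astype(int)
    a.append(cv2.convertScaleAbs(cv2.resize(s["img"][v-40:v+40,u-40:u+40,::-1],(400,400),interpolation=cv2.INTER_CUBIC),alpha=1.6))
cv2.imwrite("pics/grip5.png",np.hstack(a))
E
```

```text
10.9333 [0.476  0.2508 0.1423] [-1.7999e+02 -1.0000e-02 -1.0794e+02] [-0.   0.8 -0.2] 0.06188029083934322 0.0 [ 48.7  11.9 -23.3   0.  -54.8 -66.6]
shift [0.04 0.04 0.03] turn [-0.01 -0.01  0.06]
```

View pics/grip5.png

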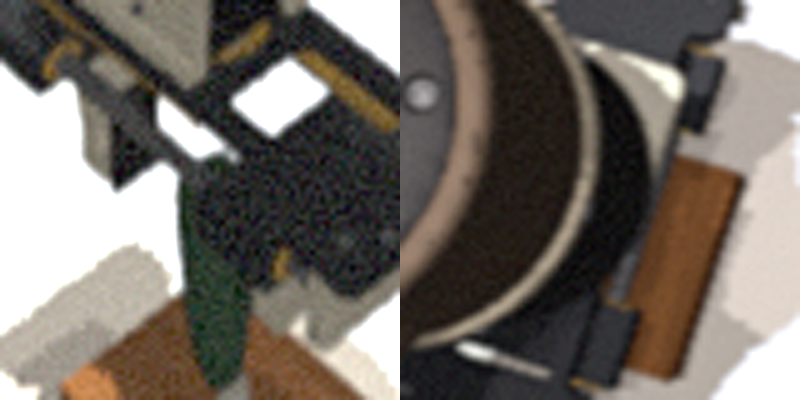

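The handle sits between the two open fingers, at crop (115,140) and (330,310), with its top under the gripper body. I'll close on it.

Call:
send_rows(plan=[[[0,0,0,0,0,0],[0,0,0,0,0,0],[0,0,0,0,0,0],[0,0,0,0,0,0],[0,0,0,0,0,0],[0,0,0,0,0,0],[0,0,0,0,0,0],[0,0,0,0,0,0]]], fingers=0)

```text
clock: 11.7
tool_pos: [0.4749, 0.2507, 0.1418]
orientation: [179.9, -0.0, -107.9]
force: [-7.8, 3.7, 6.2]
opening: 0.0153
gripper_force: 29.8
```

In the tool's units: -5.6 cm / 80 = -0.07, -4.8 cm / 80 = -0.06.

Call:
send_rows(plan=[[[0,0.0013,-0.0038,0,0,0],[0,0.0025,-0.0113,0,0,0],[0,0.0025,-0.02,0,0,0],[0,0.0025,-0.03,0,0,0],[0,0.0025,-0.04,0,0,0],[0,0.0025,-0.05,0,0,0],[0,0.0025,-0.06,0,0,0],[0,0.0025,-0.07,0,0,0]]])

```text
clock: 12.37
tool_pos: [0.474, 0.2513, 0.1987]
orientation: [-180.0, -0.0, -107.9]
force: [0.4, -0.2, -1.1]
opening: 0.0124
gripper_force: 30.0
```

In the tool's units: -11 cm / 80 = -0.1375, -10.5 cm / 80 = -0.1313.

Call:
send_rows(plan=[[[0,0,-0.0163,0,0,0],[0,0,-0.0375,0,0,0],[0,0,-0.0625,0,0,0],[0,0,-0.0875,0,0,0],[0,0,-0.1125,0,0,0],[0,0,-0.1313,0,0,0],[0,0,-0.1375,0,0,0],[0,0,-0.1375,0,0,0]]])

```text
clock: 13.03
tool_pos: [0.475, 0.2516, 0.3102]
orientation: [-179.8, 0.2, -107.9]
force: [0.9, 0.7, -1.0]
opening: 0.0128
gripper_force: 30.0
```

```bash
python3 go.py .620 .0716 .31 -108
python3 - <<'E'
from h import *
from plant import ctrl
a=[]
for n in("scene","top"):
    s=ctrl.snapshot(n); np.savez(f"{n}6.npz",**s)
    u,v=proj(s,(.475,.2505,.24)).astype(int); print(n,u,v)
    a.append(cv2.convertScaleAbs(cv2.resize(s["img"][max(0,v-60):max(0,v-60)+120,u-60:u+60,::-1],(400,400),interpolation=cv2.INTER_CUBIC),alpha=1.6))
cv2.imwrite("pics/grip6.png",np.hstack(a))
E
```

```text
13.0333 [0.475  0.2516 0.3102] [-179.85    0.19 -107.92] [ 0.9  0.7 -1. ] 0.012767992388050436 29.952316193666775 [ 48.9   4.8  -9.    0.1 -76.  -66.8]
shift [ 12.67 -19.33   0.03] turn [-0.15  0.19  0.08]
scene 349 226
top 239 248
```

View pics/grip6.png

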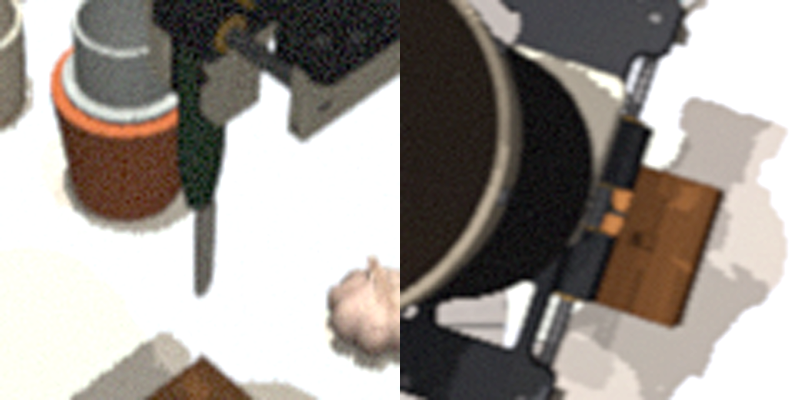

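Run:
```python
from h import *
s=dict(np.load("scene6.npz"))
f=lambda x,y:(289+(x+.5)/400*120-.5,166+(y+.5)/400*120-.5)
for n,p,z in(("tip",(203,292),.179),("handle end",(200,207),.244),("blade top c",(207,210),.244)):
    print(n,onz(s,*f(*p),z)-[.475,.2516,0])
print("nominal tip px",(proj(s,(.475,.2516,.179))-[288.5,165.5])*400/120)
```

```text
tip [-2.54266886e-03 -2.40549439e-08  1.79000000e-01]
handle end [-0.00178064  0.00434771  0.244     ]
blade top c [-0.00530955  0.0043553   0.244     ]
nominal tip px [198.76464279 290.38208415]
```

The peeler is held upright with its tip at scene (350,253), within 3 mm of directly below the TCP. I'll carry it over the liner.

In the tool's units: -17 cm / 80 = -0.2125, -15 cm / 80 = -0.1875.

Call:
send_rows(plan=[[[0.0063,-0.01,0,0,0,0],[0.02,-0.03,0,0,0,0],[0.0388,-0.06,0,0,0,0],[0.06,-0.0925,0,0,0,0],[0.0813,-0.125,0,0,0,0],[0.1025,-0.1575,0,0,0,0],[0.1213,-0.1875,0,0,0,0],[0.1375,-0.2125,0,0,0,0]]])

```text
clock: 13.8
tool_pos: [0.6027, 0.092, 0.3065]
orientation: [179.9, -0.1, -108.0]
force: [0.2, 1.3, -1.0]
opening: 0.0127
gripper_force: 30.0
```

In the tool's units: -2.5 cm / 80 = -0.0313, -2.1 cm / 80 = -0.0263.

Call:
send_rows(plan=[[[0.0113,-0.0175,0,0,0,0],[0.0175,-0.0263,0,0,0,0],[0.02,-0.0313,0,0,0,0],[0.02,-0.0313,0,0,0,0],[0.02,-0.0313,0,0,0,0],[0.02,-0.0313,0,0,0,0]]])

```text
clock: 14.3
tool_pos: [0.6202, 0.0721, 0.3081]
orientation: [180.0, 0.0, -107.9]
force: [-0.7, -0.8, -0.2]
opening: 0.0125
gripper_force: 30.0
```

```bash
python3 go.py .622 .0718 .148 -108
python3 - <<'E'
from h import *
from plant import ctrl
s=ctrl.snapshot("scene"); np.savez("scene7.npz",**s)
cv2.imwrite("pics/over7.png",cv2.convertScaleAbs(cv2.resize(s["img"][80:220,260:400,::-1],None,fx=4,fy=4,interpolation=cv2.INTER_CUBIC),alpha=1.6))
print((proj(s,(.62,.0718,.142))-[260,80])*4,(proj(s,(.62,.0718,.179))-[260,80])*4)
E
```

```text
14.3 [0.6202 0.0721 0.3081] [ 1.7999e+02  1.0000e-02 -1.0787e+02] [-0.7 -0.8 -0.2] 0.012537384429141317 29.952694083476672 [ 24.5  13.6   1.4  -0.  -77.9 -42.4]
shift [-0.03 -0.18 16.01] turn [0.01 0.01 0.13]
[265.22171829 366.9854884 ] [264.39398432 309.60034003]
```

View pics/over7.png

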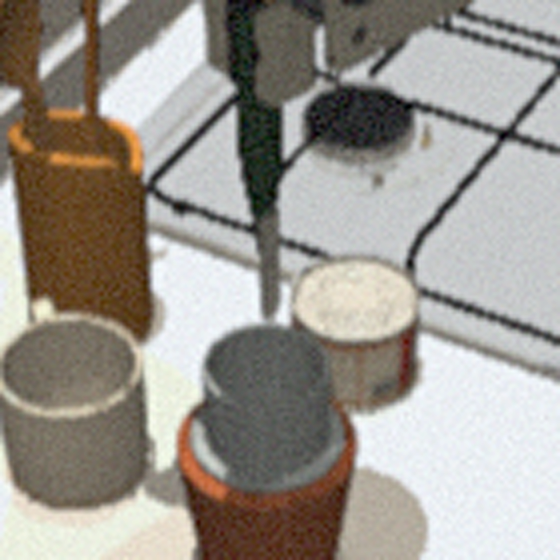

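The blade tip, at crop (268,315), hangs over the middle of the liner mouth at crop (268,367). I'll lower it.

Call:
send_rows(plan=[[[0,-0.0019,0.0125,0,0,0],[0,-0.0019,0.0313,0,0,0],[0,-0.0019,0.0538,0,0,0],[0,-0.0019,0.0763,0,0,0],[0,-0.0019,0.0988,0,0,0],[0,-0.0019,0.1213,0,0,0],[0,-0.0019,0.1413,0,0,0],[0,-0.0019,0.1563,0,0,0]]])

```text
clock: 15.02
tool_pos: [0.6211, 0.0713, 0.181]
orientation: [179.9, -0.0, -107.9]
force: [0.3, 0.5, -1.4]
opening: 0.0125
gripper_force: 30.0
```

Call:
send_rows(plan=[[[0,0,0.01,0,0,0],[0,0,0.0188,0,0,0],[0,0,0.0263,0,0,0],[0,0,0.0313,0,0,0],[0,0,0.0338,0,0,0],[0,0,0.035,0,0,0],[0,0,0.035,0,0,0]]])

```text
clock: 15.6
tool_pos: [0.6223, 0.071, 0.1553]
orientation: [-180.0, 0.0, -107.9]
force: [-0.5, -0.5, -1.1]
opening: 0.0127
gripper_force: 30.0
```

In the tool's units: 0.3 cm / 80 = 0.0038, 0.2 cm / 80 = 0.0025.

Call:
send_rows(plan=[[[0,0,0.0013,0,0,0],[0,0,0.0025,0,0,0],[0,0,0.0038,0,0,0],[0,0,0.0038,0,0,0]]])

```text
clock: 15.93
tool_pos: [0.622, 0.0709, 0.152]
orientation: [180.0, 0.0, -107.9]
force: [-0.5, 0.1, -0.7]
opening: 0.0127
gripper_force: 30.0
```

In the tool's units: 0.2 cm / 80 = 0.0025, 0.1 cm / 80 = 0.0013.

Call:
send_rows(plan=[[[0,0,0.0013,0,0,0],[0,0,0.0025,0,0,0],[0,0,0.0025,0,0,0]]])

```text
clock: 16.18
tool_pos: [0.6224, 0.071, 0.1503]
orientation: [-180.0, 0.0, -107.9]
force: [0.1, 0.3, 2.6]
opening: 0.0126
gripper_force: 30.0
```

In the tool's units: 0.2 cm / 80 = 0.0025, 0.1 cm / 80 = 0.0013.

Call:
send_rows(plan=[[[0,0,0.0013,0,0,0],[0,0,0.0025,0,0,0],[0,0,0.0025,0,0,0]]])

```text
clock: 16.43
tool_pos: [0.6233, 0.0711, 0.1497]
orientation: [-179.8, 0.1, -107.9]
force: [0.1, -0.1, 8.8]
opening: 0.0127
gripper_force: 30.2
```

Contact with the liner floor came at 8.8 N. I'll release and go up.

In the tool's units: -0.5 cm / 80 = -0.0063.

Call:
send_rows(plan=[[[0,0,0,0,0,0],[0,0,0,0,0,0],[0,0,0,0,0,0],[0,0,0,0,0,0],[0,0,0,0,0,0],[0,0,0,0,0,0],[0,0,0,0,0,0],[0,0,-0.0063,0,0,0]]], fingers=1)

```text
clock: 17.1
tool_pos: [0.6214, 0.0708, 0.1521]
orientation: [179.9, -0.1, -107.9]
force: [-0.2, 0.8, 0.7]
opening: 0.0603
gripper_force: 0.0
```

In the tool's units: -16 cm / 80 = -0.2, -15.5 cm / 80 = -0.1938.

Call:
send_rows(plan=[[[0,0,-0.0125,0,0,0],[0,0,-0.0375,0,0,0],[0,0,-0.0688,0,0,0],[0,0,-0.1063,0,0,0],[0,0,-0.1438,0,0,0],[0,0,-0.175,0,0,0],[0,0,-0.1938,0,0,0],[0,0,-0.2,0,0,0]]])

```text
clock: 17.77
tool_pos: [0.6232, 0.071, 0.3178]
orientation: [-179.7, 0.2, -107.9]
force: [-0.2, -0.2, 0.1]
opening: 0.0874
gripper_force: 0.0
```

```bash
python3 go.py
python3 - <<'E'
from h import *
from plant import ctrl
s=ctrl.snapshot("scene")
cv2.imwrite("pics/end8.png",cv2.convertScaleAbs(cv2.resize(s["img"][80:360,180:480,::-1],None,fx=2.1,fy=2.1,interpolation=cv2.INTER_CUBIC),alpha=1.6))
E
```

```text
17.7667 [0.6232 0.071  0.3178] [-179.7     0.19 -107.9 ] [-0.2 -0.2  0.1] 0.08744273217203892 0.0 [ 24.3  13.4   2.4   0.1 -78.7 -42.3]
```

View pics/end8.png

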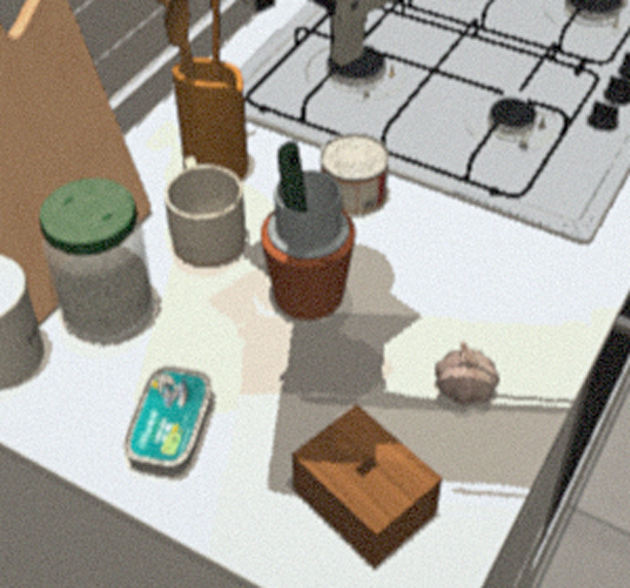

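The peeler stands in the seated liner, handle up at crop (292,175). The block is empty, the bystanders look unmoved, and the gripper is clear. I'll let it settle and hand in.

Call:
send_rows(plan=[[[0,0,0,0,0,0],[0,0,0,0,0,0],[0,0,0,0,0,0],[0,0,0,0,0,0],[0,0,0,0,0,0],[0,0,0,0,0,0]]])

```text
clock: 18.32
tool_pos: [0.622, 0.0709, 0.3125]
orientation: [180.0, -0.0, -107.9]
force: [-0.6, 1.3, -0.2]
opening: 0.0875
gripper_force: 0.0
```

```bash
python3 -c "
from plant import ctrl
print(ctrl.close_job())"
```

```text
the job is handed in; nothing more can be done
None
```

The liner is seated in the holder, the peeler stands blade down on its floor, and the job was handed in at about 18 s; the hand-in returned no verdict.

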